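Balance the centrifuge buckets

ROBOT

A 7-joint arm with a two-finger parallel gripper is mounted at the origin on the work surface. World frame = base frame: x ahead of the robot, y to its left, z up, the work surface at z = 0. Lengths are in mm, angles in rad, forces in N, time in s.
With the tool pointing down it reaches from about 425 to 925 mm from the base axis. Payload 6.8 kg.
Tool frame: the origin (TCP) lies on the centre line of the jaws, within the pads' length; the fingertips stand 17 mm ahead of it and the grasp point (between the pads) lies 2 mm behind it; z points along the fingers, y is the direction in which the jaws open and shut (so a half turn about z gives the same grasp; the last joint's range is limited). The gripper opens to 88 mm and grips with 3 to 60 N. Pads are 20 mm wide; open, the fingers measure 115 mm over their backs; the gripper's body (75 mm by 178 mm) begins 61 mm behind the grasp point.
Start: joints at [1.101, 0.477, 0.022, 1.555, -0.011, 1.109, -0.083], TCP at [238.931, -631.315, 239.664] pointing down, gripper open.
Joint ranges: [-2.96, 2.96], [-0.34, 2.1], [-1.41, 1.46], [0.24, 2.44], [-1.37, 4.51], [0.17, 1.92], [-2.96, 2.96]. Speed limits (rad/s): [2.39, 2.39, 3.14, 3.14, 3.14, 3.14, 3.14].

INTERFACE

Orientations are given as a unit quaternion [x, y, z, w].
In Python, from plant import arm, solver, status, eyes, models gives the robot as it stands. Calls block until the motion is done:
- arm.move_pose(position, orientation): joint-space move of the TCP to a pose.
- arm.move_l(position, ori=None, vel=150, f_stop=None): straight line of the TCP; ori=None keeps the orientation; vel is the mean speed in mm/s. With f_stop (N) it stops when the force on the tool has changed by that much, and returns True; else False.
- arm.move_j(angles): joint-space move.
- arm.gripper_to(opening, effort=None): finger opening in mm; effort is the grip in N (None keeps the last); returns when the fingers have stopped.
- arm.dwell(seconds).
- solver.solve_ik(position, orientation): joint angles nearest the present ones, or None.
- status.get_obs(): the state.
- eyes.capture(name): name is "side" or "top"; returns a dict with "pixels" (400x640x3 uint8, blue, green, red), "K" (3x3 intrinsics, pixels), "k1" (the pictures are not rectified: a ray, as slopes to the right and down, at radius r is drawn at 1 + k1 r^2 times it, then the intrinsics apply), "T" (4x4, takes a point from camera to world coordinates). Camera axes: x right, y down, z forward; pixel columns grow to the right and rows downward; lengths in mm; the calibration is good to about 2 mm. A picture is of the moment at which its call begins. There is no depth.
A pose or a line that the arm cannot do raises arm.MotionError and nothing moves.
- arm.job_done(): hands the job in, once; it reports no verdict.
Trained networks look in a picture, given as the dict that the camera call returned (one of the last four; its "shot" number tells which), for a name from the list of things; names that differ only in an ending like _2 or _b are one class to them, and where a whole thing is asked for, a point or a joint stands for the part that bears it (a point fixed in the world has none). Each returns a list of dicts, best first, with "score" (0 to 1); they miss things now and then, are a little off and sometimes report something else, mostly with a low value. They report only what shows in the picture. A call takes as long as a camera call. They do not tell look-alikes from the thing itself.
- models.masks_of(label, picture): "pixels" (400x640 bool, what is visible of it) and "bbox" ([left, top, right, bottom] in pixels, round what is visible of it).
The state is a dict: "time_s": time; "qpos": joint angles; "dq": joint speeds; "tau": joint torques, N m; "ee_pos": TCP position; "eef_rot": TCP orientation; "force": force on the tool from outside, world axes, zero at the start; "moment": the same for the moment, N m; "width": finger opening in mm.
Only numpy, scipy, OpenCV 4.12 (cv2) and the standard library are available. Lean on these libraries where they do the work, as an engineer would, in place of code of your own. Each camera call takes 0.05 s, during which the arm holds its last target. There are 200 camera calls.

TASK

Make the three twin buckets ready for the centrifuge: each already holds one sample bottle, and needs a balance bottle of the same shape in its empty well. Take the loose brown bottles from the bench and set each upright, fully down, in the empty well beside its twin, without dropping it. Leave the samples in their wells and the stoppered flask where it stands.

Things in the scene. Friction and masses are not known exactly. Their poses are not given: they have to be found in the camera images.
- blank_tall: Loose water-filled balance bottle standing on the bench, a tall slim round brown bottle: body 38 mm diameter, sloping shoulder from 88 mm, white round screw cap 30 mm diameter from 100 mm up to the top at 124 mm. Origin at the centre of its underside, z up to the cap; stands upright, 80 to 190 g, can be gripped by the cap from above.
- blank_squat: Loose water-filled balance bottle standing on the bench, a squat wide round brown jar: body 48 mm diameter, white round screw cap 46 mm diameter from 46 mm up to the top at 66 mm. Origin at the centre of its underside, z up to the cap; stands upright, 80 to 190 g, can be gripped by the cap from above.
- blank_square: Loose water-filled balance bottle standing on the bench, a square brown bottle: body 38 x 38 mm and 66 mm tall, white round screw cap 30 mm diameter from 70 mm up to the top at 94 mm. Origin at the centre of its underside, z up to the cap; stands upright, 80 to 190 g, can be gripped by the cap from above.
- sample_tall: Sample bottle already standing in one well of a bucket, same make as the loose one: a tall slim round brown bottle: body 38 mm diameter, sloping shoulder from 88 mm, white round screw cap 30 mm diameter from 100 mm up to the top at 124 mm. Origin at the centre of its underside, z up. Stays where it is.
- sample_squat: Sample bottle already standing in one well of a bucket, same make as the loose one: a squat wide round brown jar: body 48 mm diameter, white round screw cap 46 mm diameter from 46 mm up to the top at 66 mm. Origin at the centre of its underside, z up. Stays where it is.
- sample_square: Sample bottle already standing in one well of a bucket, same make as the loose one: a square brown bottle: body 38 x 38 mm and 66 mm tall, white round screw cap 30 mm diameter from 70 mm up to the top at 94 mm. Origin at the centre of its underside, z up. Stays where it is.
- carrier_tall: Fixed aluminium twin bucket, a block 156 x 78 x 34 mm with two round wells in its top, 66 mm across, 26 mm deep, floor 8 mm above the bench; short dark pins on its long sides. All three buckets look alike; this one holds the tall sample. Origin at the centre of its underside, x along its length: the well with the sample is centred at x = -39 mm, the empty well at x = +39 mm, both at y = 0.
- carrier_squat: Fixed aluminium twin bucket, a block 156 x 78 x 34 mm with two round wells in its top, 66 mm across, 26 mm deep, floor 8 mm above the bench; short dark pins on its long sides. All three buckets look alike; this one holds the squat sample. Origin at the centre of its underside, x along its length: the well with the sample is centred at x = -39 mm, the empty well at x = +39 mm, both at y = 0.
- carrier_square: Fixed aluminium twin bucket, a block 156 x 78 x 34 mm with two round wells in its top, 66 mm across, 26 mm deep, floor 8 mm above the bench; short dark pins on its long sides. All three buckets look alike; this one holds the square sample. Origin at the centre of its underside, x along its length: the well with the sample is centred at x = -39 mm, the empty well at x = +39 mm, both at y = 0.
- flask: Stoppered conical glass flask, 72 mm across the base, 115 mm tall, black stopper 30 mm across. Loose; origin at the centre of its underside. Belongs to none of the buckets and stays where it is.
Not all that is in view belongs to the job. Leave any pink look-alike of the carrier_square alone.

How it is judged:
By the outcome, as a careful person would: the job done as asked, in the order asked, and still so for the second after the job is handed in, with the robot touching nothing.
It also fails if it takes over 96 s, if anything falls off the work surface, if the arm or the gripper's body presses on something with over 40 N, if the wrist force passes 120 N, or if a joint passes its speed limit or range.

## Working session

There is one attempt and no reset: what is moved stays moved. The work goes in short steps, each a Python script; the robot and the scene stay as the last script left them, time stands still between calls to the robot, and variables do not carry over. Pictures are saved under pics/ and viewed, about 12 in all and at most 16, crops included, and the job is handed in when it is done.

```bash
mkdir -p pics; ls; python3 - <<'E'
from plant import arm, solver, status, eyes, models
import cv2,numpy as np,pickle
for n in("top","side"):
    p=eyes.capture(n); cv2.imwrite(f"pics/{n}0.png",p["pixels"]); print(n,p["K"].tolist(),p["k1"],np.round(p["T"],3).tolist())
    pickle.dump(p,open(f"{n}0.pkl","wb"))
    for l in["blank_tall","blank_squat","blank_square","sample_tall","sample_squat","sample_square","carrier_tall","carrier_squat","carrier_square","flask"]:
        for d in models.masks_of(l,p): print(l,round(d["score"],2),np.round(d["bbox"]).tolist(),int(d["pixels"].sum()))
print(status.get_obs())
E
```

```text
pics
top [[447.694246470611, 0.0, 319.72142718658444], [0.0, 447.694246470611, 191.39891928173404], [0.0, 0.0, 1.0]] -0.06108906737788811 [[0.005, -0.998, 0.056, 458.645], [-1.0, -0.003, 0.028, -30.812], [-0.028, -0.056, -0.998, 1168.72], [0.0, 0.0, 0.0, 1.0]]
blank_tall 0.77 [352.0, 214.0, 374.0, 224.0] 228
blank_squat 0.82 [375.0, 118.0, 397.0, 142.0] 355
blank_square 0.66 [296.0, 142.0, 359.0, 199.0] 1537
sample_tall 0.68 [332.0, 147.0, 349.0, 165.0] 261
sample_tall 0.36 [176.0, 165.0, 203.0, 188.0] 428
sample_squat 0.57 [178.0, 165.0, 204.0, 185.0] 415
sample_square 0.89 [439.0, 177.0, 459.0, 194.0] 279
carrier_tall 0.73 [292.0, 139.0, 360.0, 198.0] 1691
carrier_tall 0.42 [175.0, 166.0, 206.0, 184.0] 387
carrier_squat 0.7 [172.0, 158.0, 237.0, 215.0] 1459
carrier_square 0.68 [401.0, 170.0, 468.0, 208.0] 1628
carrier_square 0.61 [397.0, 238.0, 462.0, 277.0] 2137
flask 0.81 [243.0, 110.0, 269.0, 140.0] 605
side [[390.8548592918639, 0.0, 320.52010577205044], [0.0, 390.8548592918639, 209.24189521564287], [0.0, 0.0, 1.0]] -0.07066388011371877 [[0.778, -0.335, 0.531, 63.591], [-0.628, 
[... 690 characters left out ...]
'time_s': 1.1, 'qpos': array([ 1.10090118,  0.47700169,  0.02243053,  1.55537944, -0.01151026,
        1.10930976, -0.08309728]), 'dq': array([-9.51650350e-04,  2.42462808e-04,  7.03625003e-04, -1.18166355e-03,
        1.06538504e-05, -9.83372822e-04,  8.04262505e-04]), 'tau': array([ 5.92086849e-05, -5.82733655e+01,  1.53265212e+00, -2.72934276e+01,
       -5.44592331e-02,  1.00247064e-02,  8.33300396e-05]), 'ee_pos': array([ 238.91945244, -631.32852574,  239.67206598]), 'eef_rot': array([9.83687090e-01, 1.79888046e-01, 8.22487922e-06, 1.37004376e-05]), 'force': array([0.40361908, 0.46777853, 0.07396916]), 'moment': array([ 0.01784976,  0.01357856, -0.00880605]), 'width': 87.58289525534884}
```

```bash
python3 - <<'E'
import cv2
t=cv2.imread("pics/top0.png")[90:300,150:490];cv2.imwrite("pics/top0c.png",cv2.resize(t,None,fx=2.35,fy=2.35,interpolation=cv2.INTER_CUBIC))
t=cv2.imread("pics/side0.png")[120:390,200:500];cv2.imwrite("pics/side0c.png",cv2.resize(t,None,fx=2.2,fy=2.2,interpolation=cv2.INTER_CUBIC))
E
```

```text
(no output)
```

View pics/top0c.png

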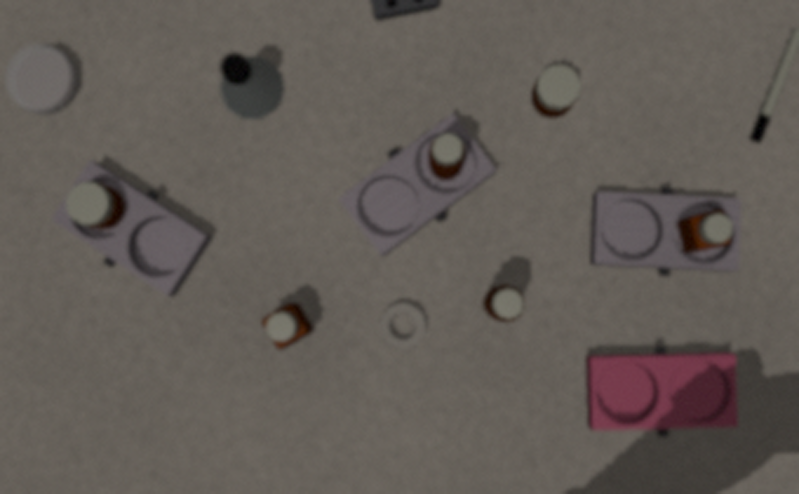

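View pics/side0c.png

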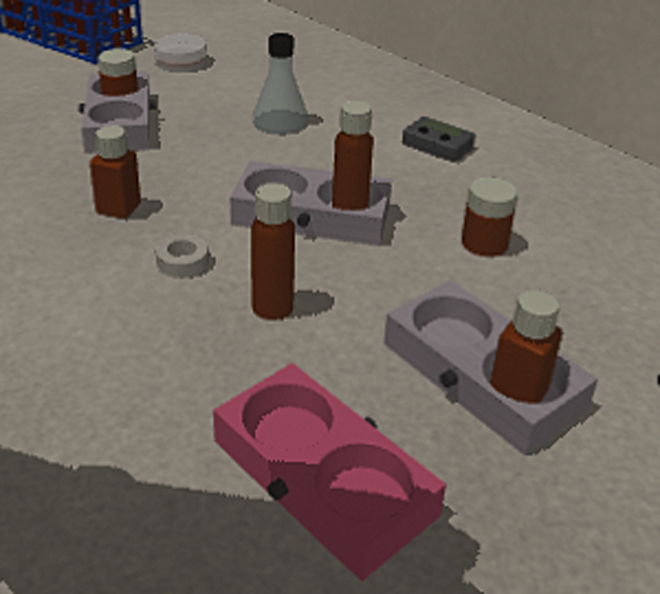

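The top crop shows the loose tall bottle's cap at crop (507,303), the square one's at (282,327) and the squat one's at (558,86). The empty wells are at (158,246) in the squat bucket, (388,204) in the tall bucket and (631,228) in the square bucket. There are two carrier_square candidates. The grey one at (665,230) holds the square sample, so it's the right one. The pink one at (663,390) is the look-alike, empty, and stays alone. Next I triangulate and check.

```bash
cat > h.py <<'E'
import numpy as np,cv2,pickle
def dist(p): return np.array([p["k1"],0,0,0,0.])
def und(p,uv):  # inverse of r*(1+k1 r^2)
    return cv2.undistortPoints(np.array([[uv]],float),p["K"],dist(p))[0,0]
def at(p,uv,z):
    d=p["T"][:3,:3]@np.r_[und(p,uv),1]; o=p["T"][:3,3]; return o+d*(z-o[2])/d[2]
def proj(p,X):
    T=np.linalg.inv(p["T"]); return cv2.projectPoints(np.array([X],float),cv2.Rodrigues(T[:3,:3])[0],T[:3,3],p["K"],dist(p))[0][0,0]
def cap(p,uv,r=13,th=None):  # centroid of the bright cap blob at uv
    im=p["pixels"].astype(float); g=im.min(2); u,v=map(int,np.round(uv)); w=g[v-r:v+r+1,u-r:u+r+1]
    t,m=cv2.threshold(w.astype(np.uint8),0,255,cv2.THRESH_OTSU) if th is None else (th,((w>th)*255).astype(np.uint8))
    n,l,s,c=cv2.connectedComponentsWithStats(m); k=l[r,r]; return c[k]+[u-r,v-r],int(s[k][4]),t
E
python3 - <<'E'
from h import *
t=pickle.load(open("top0.pkl","rb"));s=pickle.load(open("side0.pkl","rb"))
c=lambda u,v:(150+u/2.35,90+v/2.35)
sc=lambda u,v:(200+u/2.2,120+v/2.2)
for n,uv,z in[("tall",c(507,303),124),("square",c(282,327),94),("squat",c(558,86),66),("s_tall",c(447,149),132),("s_squat",c(89,204),74),("s_square",c(717,228),102)]:
    g=t["pixels"].min(2); u,v=map(int,np.round(uv)); cc,a,th=cap(t,uv,10,85)
    X=at(t,cc,z); print(n,g[v,u],np.round(cc,1),a,np.round(X),"hand",np.round(at(t,uv,z)),"side px",np.round(proj(s,X)))
for n,e,f in[("tall",(388,204),(446,162)),("squat",(158,246),(97,207)),("square",(631,228),(706,231))]:
    E_=at(t,c(*e),34);F=at(t,c(*f),34);d=E_-F
    print(n,np.round(E_),np.round(F),np.linalg.norm(d),np.arctan2(d[1],d[0]),"side",np.round(proj(s,E_)))
for n,e in[("tall",(275,184)),("squat",(116,113)),("square",(453,324))]: print("from side",n,np.round(at(s,sc(*e),34)))
for n,e,z in[("tall",(274,188),124),("squat",(493,183),66),("square",(111,130),94),("flask",(281,37),115)]: print("from side cap top",n,np.round(at(s,sc(*e),z)))
print("flask",at(t,c(237,68),115))
E
```

```text
tall 104 [365.8 219.1] 107 [ 453. -109.  124.] hand [ 453. -109.  124.] side px [324. 206.]
square 107 [267.  230.7] 141 [423. 126.  94.] hand [427. 118.  94.] side px [248. 178.]
squat 100 [387.7 126.2] 305 [ 683. -168.   66.] hand [ 682. -168.   66.] side px [425. 205.]
s_tall 103 [340.  152.6] 107 [607. -49. 132.] hand [605. -49. 132.] side px [362. 167.]
s_squat 103 [185.2 175.8] 279 [557. 335.  74.] hand [555. 328.  74.] side px [253. 144.]
s_square 101 [458.9 186.1] 184 [ 532. -333.  102.] hand [ 529. -324.  102.] side px [450. 258.]
tall [559.  13.  34.] [605. -50.  34.] 77.65370325344067 2.2021515226548676 side [326. 202.]
squat [513. 264.  34.] [555. 332.  34.] 80.75428034702757 -2.1262898388490403 side [253. 170.]
square [ 534. -249.   34.] [ 531. -330.   34.] 80.98634322279284 1.5338219505762365 side [406. 264.]
from side tall [552.   9.  34.]
from side squat [507. 256.  34.]
from side square [ 526. -255.   34.]
from side cap top tall [ 453. -108.  124.]
from side cap top squat [ 686. -163.   66.]
from side cap top square [427. 119.  94.]
from side cap top flask [687. 163. 115.]
flask [690.76761414 164.51459259 115.        ]
```

```bash
cat > car.py <<'E'
import numpy as np
# carriers: centre xy, yaw (sample -> empty)
CAR=dict(tall=(581,-19,2.202),squat=(533,297,-2.13),square=(532,-290,1.534))
def well(n,s=1): x,y,a=CAR[n]; return np.array([x+s*39*np.cos(a),y+s*39*np.sin(a)])
E
cat > ov.py <<'E'
from h import *; from car import *
def ov(p,name,box,f):
    l,t_,r,b=box; im=cv2.resize(p["pixels"][t_:b,l:r],None,fx=f,fy=f,interpolation=cv2.INTER_CUBIC); im=cv2.convertScaleAbs(im,alpha=1.5)
    P=lambda X:((proj(p,X)+.5-[l,t_])*f-.5)
    for n,(x,y,a) in CAR.items():
        R=np.array([[np.cos(a),-np.sin(a)],[np.sin(a),np.cos(a)]])
        for q in([(R@np.array(c)+[x,y]) for c in[(78,39),(78,-39),(-78,-39),(-78,39)]],[well(n)+33*np.array([np.cos(k),np.sin(k)]) for k in np.linspace(0,6.3,40)]):
            cv2.polylines(im,[np.round([P([*v,34]) for v in q]).astype(int)],True,(0,255,0),1)
    cv2.imwrite(name,im)
if __name__=="__main__":
    t=pickle.load(open("top0.pkl","rb"));s=pickle.load(open("side0.pkl","rb"))
    ov(t,"pics/ovt.png",(160,130,480,230),2.5); ov(s,"pics/ovs.png",(220,135,480,335),3)
    a=cv2.imread("pics/ovt.png");b=cv2.imread("pics/ovs.png")[:,:]
    b=cv2.resize(b,(455,350)); out=np.zeros((600,800,3),np.uint8); out[:250]=a; out[250:600,:455]=b; cv2.imwrite("pics/ov.png",out)
E
python3 ov.py
```

```text
(no output)
```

View pics/ov.png

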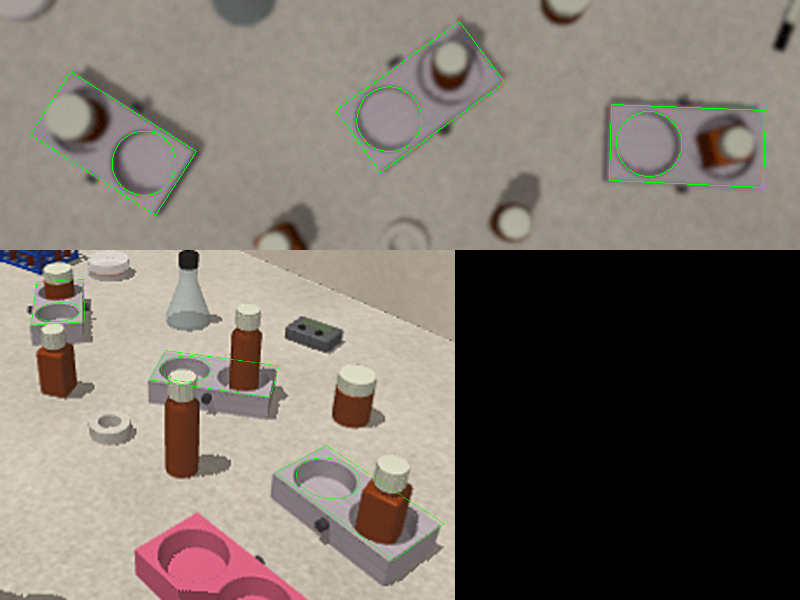

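The overlay fits all three buckets to within about 2–3 mm in both views, against 9 mm or more of well slack. Starting with the squat jar.

```bash
cat > act.py <<'E'
from plant import arm, solver, status, eyes, models
from h import *; from car import *
from scipy.spatial.transform import Rotation as Ro
B=dict(tall=(453,-108.5,124,285,30),squat=(684,-166,66,240,46),square=(427,118.5,94,240,30)) # x,y,height,transit,capdia
def q(a): return Ro.from_matrix(np.c_[[-np.sin(a),np.cos(a),0],[np.cos(a),np.sin(a),0],[0,0,-1]]).as_quat()
def qbest(a,xy,z):  # of the two equal half turns, the one with smaller wrist motion
    j=status.get_obs()["qpos"]; c=[]
    for b in(a,a+np.pi):
        s=solver.solve_ik([*xy,z],q(b))
        if s is not None: c.append((np.abs(s-j).max(),b))
    return q(min(c)[1])
def ob(m):
    o=status.get_obs(); print(m,round(o["time_s"],1),np.round(o["ee_pos"],1),"w",round(o["width"],1),"F",np.round(o["force"],1))
def pick(n,a,first=False):
    x,y,h,zt,d=B[n]; arm.gripper_to(86,30); Q=qbest(a,(x,y),zt)
    arm.move_pose([x,y,zt],Q); ob("above")
    arm.move_l([x,y,h-3+0],vel=120); arm.gripper_to(d-8,30); ob("grip")
    arm.move_l([x,y,zt],vel=120); arm.dwell(.2); ob("lifted")
def place(n,dx=0,dy=0):
    h,zt,d=B[n][2:]; w=well(n)+[dx,dy]; Q=qbest(CAR[n][2]+np.pi/2,w,zt)
    arm.move_l([*w,zt],ori=Q,vel=150); ob("over")
    return w
def lower(n):
    h,zt,d=B[n][2:]; w=status.get_obs()["ee_pos"][:2]
    arm.move_l([*w,h-3+8+8],vel=120); arm.dwell(.2); ob("near floor")
    print("contact",arm.move_l([*w,h-3+8-4],vel=15,f_stop=6)); ob("down")
def release(n):
    h,zt,d=B[n][2:]; w=status.get_obs()["ee_pos"][:2]
    arm.gripper_to(d+18); arm.dwell(.2); arm.move_l([*w,zt],vel=150); ob("released")
E
python3 - <<'E'
from act import *
for n,a in(("squat",np.arctan2(78,117)),("square",0),("tall",0.6)):
    x,y,h,zt,d=B[n]
    print(n,[solver.solve_ik([x,y,z],q(a)) is not None for z in(h-3,zt)],[solver.solve_ik([*well(n),z],q(CAR[n][2]+np.pi/2)) is not None for z in(h,zt)],np.round(well(n)))
pick("squat",np.arctan2(78,117))
place("squat")
for c in("top","side"): p=eyes.capture(c); cv2.imwrite(f"pics/{c}1.png",p["pixels"])
a=cv2.imread("pics/side1.png")[60:300,180:500]; cv2.imwrite("pics/s1.png",cv2.resize(a,None,fx=2,fy=2))
E
```

```text
squat [True, True] [True, True] [512. 264.]
square [True, True] [True, True] [ 533. -251.]
tall [True, True] [True, True] [558.  12.]
above 3.7 [ 683.6 -167.9  239.9] w 86.0 F [ 0.5 -0.6 -1.5]
grip 6.0 [ 683.8 -166.3   63. ] w 45.2 F [-1.  -0.1  2.1]
lifted 7.8 [ 683.8 -166.   239.5] w 45.6 F [ 0.4  0.4 -0.8]
over 11.1 [512.5 263.5 240. ] w 45.6 F [-0.  -1.  -1.7]
```

View pics/s1.png

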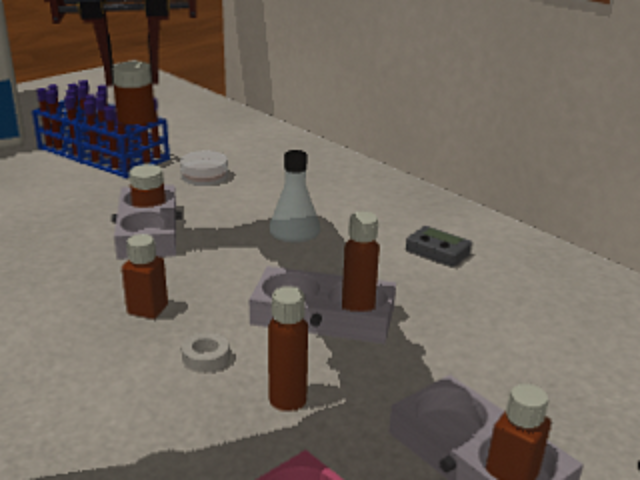

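The side view shows the squat jar hanging upright in the jaws at (135,100), and nothing else has moved. Lowering it into the well.

```bash
python3 - <<'E'
from act import *
lower("squat")
p=eyes.capture("side"); a=p["pixels"][100:220,200:340]; cv2.imwrite("pics/s2.png",cv2.resize(a,None,fx=4,fy=4,interpolation=cv2.INTER_CUBIC))
E
```

```text
near floor 12.8 [512.7 263.8  79.5] w 45.5 F [-0.3  0.7 -2.6]
contact True
down 13.4 [512.5 263.5  70.8] w 45.5 F [0.5 0.4 3.6]
```

View pics/s2.png

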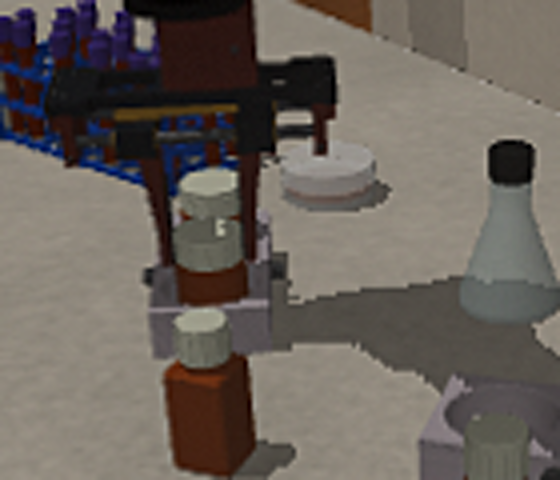

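Contact came at TCP z = 70.8, where the floor predicts 71. The jar is centred in the well at (210,270). I'll release it, then do the square bottle.

```bash
python3 - <<'E'
from act import *
release("squat")
pick("square",-0.6)
place("square"); lower("square")
p=eyes.capture("side"); a=p["pixels"][100:340,200:500]; cv2.imwrite("pics/s3.png",cv2.resize(a,None,fx=2.4,fy=2.4,interpolation=cv2.INTER_CUBIC))
E
```

```text
released 15.4 [512.2 263.1 239. ] w 63.9 F [-0.1 -0.1 -0.4]
above 16.7 [427.9 119.1 240.7] w 86.0 F [ 0.6  0.1 -0.2]
grip 19.0 [426.9 118.5  90.9] w 29.2 F [ 0.4  0.5 -0.1]
lifted 20.6 [426.7 118.5 239.6] w 29.1 F [ 0.6 -0.4 -1.4]
over 23.3 [ 533.4 -250.5  240.1] w 29.4 F [-0.  -0.8 -2.2]
near floor 24.8 [ 533.7 -250.7  107.6] w 29.2 F [-0.5  1.2 -1.7]
contact True
down 25.4 [ 533.4 -250.5   98.9] w 29.3 F [-0.7  0.3  5.4]
```

View pics/s3.png

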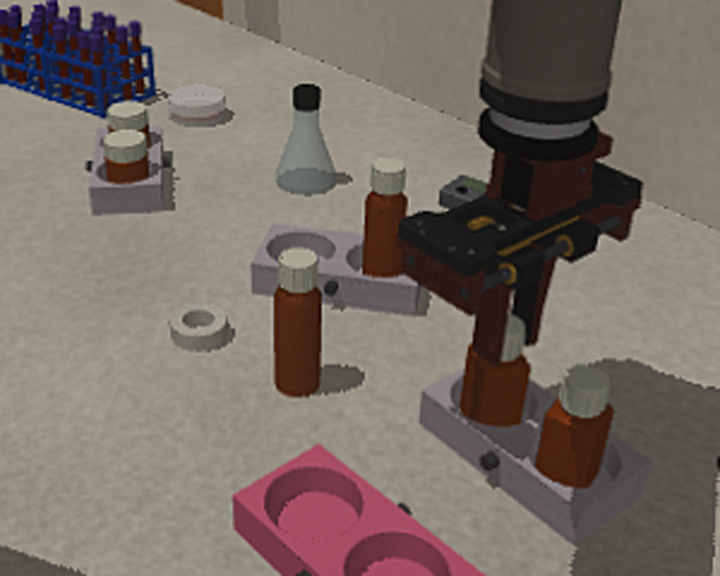

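The square bottle is on the well floor: TCP z is 98.9 against 99 expected, and it sits upright at (495,385). The squat jar stands well at (126,155). Now the tall one.

```bash
python3 - <<'E'
from act import *
release("square")
pick("tall",0.63)
place("tall"); lower("tall")
p=eyes.capture("side"); a=p["pixels"][100:340,200:500]; cv2.imwrite("pics/s4.png",cv2.resize(a,None,fx=2.4,fy=2.4,interpolation=cv2.INTER_CUBIC))
E
```

```text
released 27.2 [ 532.8 -250.6  239. ] w 48.2 F [ 0.6  0.5 -0.3]
above 30.0 [ 453.  -108.6  284.9] w 86.0 F [-1.2 -0.1 -0.3]
grip 32.4 [ 452.9 -108.5  121. ] w 29.8 F [-0.4 -0.1  0.9]
lifted 34.1 [ 452.8 -108.4  284.6] w 29.6 F [ 0.3  0.  -1.3]
over 35.3 [557.6  11.6 284.9] w 29.1 F [-0.5 -0.9 -2.2]
near floor 36.9 [558.   11.6 137.6] w 29.2 F [-0.4  0.1 -1.3]
contact True
down 37.5 [557.6  11.5 129. ] w 29.3 F [-0.4 -1.1  4.9]
```

View pics/s4.png

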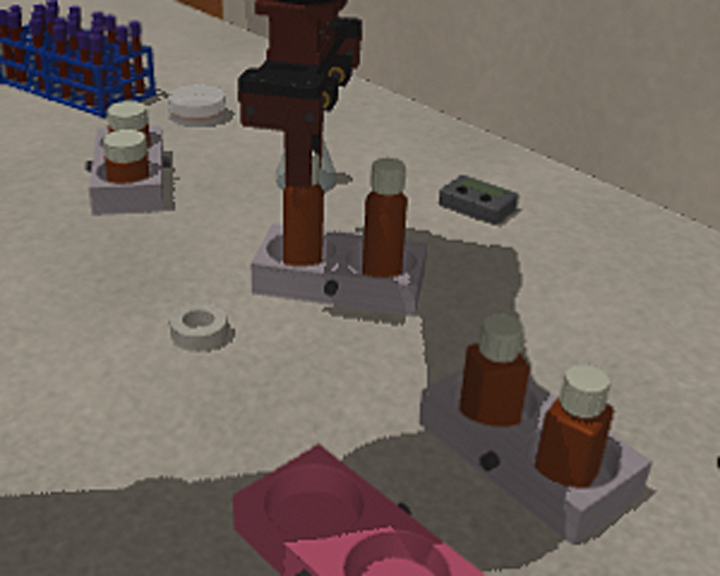

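The tall bottle is seated at z = 129.0, as expected. I'll release, clear the arm and check.

```bash
python3 - <<'E'
from act import *
release("tall")
arm.move_j([1.101,0.477,0.022,1.555,-0.011,1.109,-0.083]); ob("home")
o=[]
for c,b in(("top",(150,90,490,300)),("side",(200,100,500,340))):
    p=eyes.capture(c); pickle.dump(p,open(c+"9.pkl","wb")); l,t,r,d=b; o.append(cv2.resize(p["pixels"][t:d,l:r],(540,int(540*(d-t)/(r-l)))))
im=np.vstack(o); f=600/im.shape[0]; cv2.imwrite("pics/end.png",cv2.resize(im,None,fx=min(f,1),fy=min(f,1)) )
E
```

```text
released 39.4 [557.   11.3 284. ] w 47.9 F [0.3 0.2 0.3]
home 42.0 [ 240.6 -630.9  239.8] w 48.0 F [ 0.4 -0.4  0.4]
```

View pics/end.png

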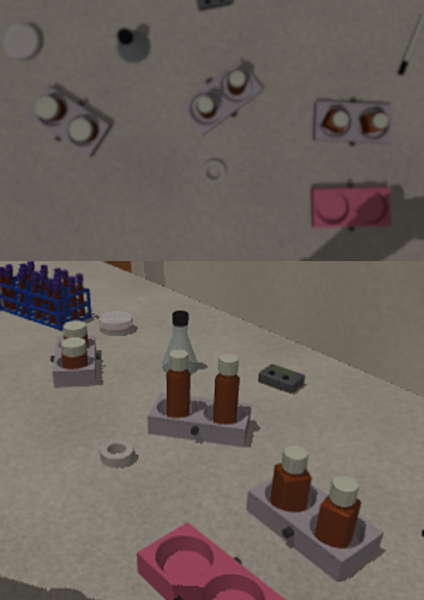

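All three blanks stand upright beside their twins: squat at (82,130), tall at (205,106) and square at (340,121). The flask at (133,42) hasn't moved.

```bash
python3 -c "
from plant import arm
arm.job_done()"
```

```text
the job is handed in; nothing more can be done
```

All three brown balance bottles now stand upright in the empty wells beside their twins, and I handed the job in at about 42 s of the 96 s allowed.

- **Seating:** each bottle touched down within 0.2 mm of the TCP height calculated for the well floor. Readings were 70.8 against 71 for the squat one, 98.9 against 99 for the square, and 129.0 against 129 for the tall. I released each only after that contact.
- **Final pictures:** the top and side views, taken with the arm clear, show all three upright. The samples, flask and pink look-alike appear unmoved.
- **Disagreement:** the two cameras differed by up to about 11 mm on the well centres when I read them by hand. Overlaying the bucket outlines on both pictures narrowed this to about 2–3 mm, against at least 5 mm of room all round (9 mm for the squat jar).

No check failed.

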